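Stow the receiver in the flap bin

ROBOT

A 6-joint arm with a two-finger parallel gripper is mounted at the origin on the work surface. World frame = base frame: x ahead of the robot, y to its left, z up, the work surface at z = 0. Lengths are in m, angles in rad, forces in N, time in s.
With the tool pointing down it reaches from about 0.35 to 0.85 m from the base axis. Payload 8.1 kg.
Tool frame: the origin (TCP) lies on the centre line of the jaws, within the pads' length; the fingertips stand 22 mm ahead of it and the grasp point (between the pads) lies 3 mm ahead of it; z points along the fingers, y is the direction in which the jaws open and shut (so a half turn about z gives the same grasp; the last joint's range is limited). The gripper opens to 85 mm and grips with 20 to 120 N. Pads are 22 mm wide; open, the fingers measure 114 mm over their backs; the gripper's body (76 mm by 85 mm) begins 54 mm behind the grasp point. The pads swing forward as they close: fully open they stand 13 mm farther back than shut.
Start: joints at [-1.256, 0.13, 1.488, -0, 1.523, -0.085], TCP at [0.234, -0.553, 0.253] pointing down, gripper open.
Joint ranges: [-2.96, 2.96], [-0.89, 2.26], [0.02, 2.5], [-1.34, 4.48], [0, 2.73], [-2.66, 2.66]. Speed limits (rad/s): [2.39, 2.39, 2.79, 3.14, 3.14, 3.14].

INTERFACE

Orientations are given as a unit quaternion [x, y, z, w].
In Python, from cell import ctrl, viewer gives the robot as it stands. The module is installed in compiled form; this text tells all that it offers.
- The arm moves only by the tool servo_tool, never from a script. Its argument "plan" is a list of rows, each a list of 3 entries, a list of its own where there are three numbers: the closure in counts, from 0 (fully open) to 255 (shut), then the shift along the world's x, y, z in units of 40 mm (1.0 is 40 mm), then the turn, a rotation vector about the world's x, y, z in units of 5 degrees (1.0 is 5 degrees). In form: [[claw, [x, y, z], [ax, ay, az]], ...]. A call has 1 to 20 rows; each row is the pose to reach, as a shift and turn from the pose commanded when the call began; what a row does not reach only later rows make up. A row lasts 1/12 s, in which the tool goes at most 41.7 mm and 7.16 degrees, less where a joint would pass 70% of its speed; a pose out of reach is approached as far as the arm can. A call with a gripper value outside its range is refused whole. The fingers move at their own pace and stop on an object; "squeeze" is the grip in N (left out, the last holds). Time passes only in rows, so rows that repeat a pose let the fingers close. It gives the time, the measured TCP pose, the force and the opening at its end, in the units of the state.
- ctrl.get_obs(): the state, without advancing time (a new reading comes with each control period).
- viewer.capture(name): name is "scene" or "top"; returns a dict with "img" (480x640x3 uint8, red, green, blue), "mtx" (3x3 intrinsics, pixels), "cam_to_world" (4x4, takes a point from camera to world coordinates). Camera axes: x right, y down, z forward; pixel columns grow to the right and rows downward; lengths in m; the calibration is good to about 2 mm. A picture is of the moment at which its call begins. There is no depth.
- ctrl.sign_off(): hands the job in, once; it reports no verdict.
Trained networks look in the newest picture that a camera, given by its name, has taken for a name from the list of things; names that differ only in an ending like _2 or _b are one class to them, and where a whole thing is asked for, a point or a joint stands for the part that bears it (a point fixed in the world has none). Each returns a list of dicts, best first, with "conf" (0 to 1); they miss things now and then, are a little off and sometimes report something else, mostly with a low value. They report only what shows in the picture. A call takes as long as a camera call. They do not tell look-alikes from the thing itself.
- viewer.boxes_of(camera, label): "position" ([row, column] in pixels, amid what is visible of it).
- viewer.landmark_of(camera, label): "position" ([row, column] in pixels: a listed point, or the origin of a listed thing).
The state is a dict: "time": time; "qpos": joint angles; "joint_vel": joint speeds; "effort": joint torques, N m; "eef_pos": TCP position; "eef_rot": TCP orientation; "force": force on the tool from outside, world axes, zero at the start; "ft_torque": the same for the moment, N m; "opening": finger opening in m.
Only numpy, scipy, OpenCV 4.12 (cv2) and the standard library are available. Lean on these libraries where they do the work, as an engineer would, in place of code of your own. Each camera call takes 0.05 s, during which the arm holds its last target.

TASK

Slide the black receiver housing, brass plug end first, under the roof of the grey parts bin into its one empty bay (the one with the black rubber pad on its floor) until it is fully home against the back wall. Then tip the bin's flap over so that it hangs shut over the bays. Leave the two parts in the other bays and everything else on the desk where they are.

Things in the scene. Friction and masses are not known exactly. Their poses are not given: they have to be found in the camera images.
- bin: Grey ABS parts bin, fixed, 98 (x) x 178 (y) x 59 mm high; origin at the centre of its underside. Open mouths face its own -x, at x = -49 mm. Three bays (centres at y = -58, 0, +58 mm), each 54 mm wide between 4 mm walls and 95 mm deep (back wall's inner face at x = +46 mm), floor 3 mm thick, roof from z = 55 to 59 mm, mostly a clear window.
- pad: Black rubber pad, fixed on the floor of the empty bay (which of the three varies), 94 (x) x 50 (y) x 2 mm; its top is 5 mm above the desk. Origin at the centre of its underside, on the bay's centre line, 49 mm behind the mouth plane; axes parallel to the bin's: +x points into the bay, +z up.
- receiver: Black plastic housing, loose, about 70 g: box 80 (x) x 44 (y) x 28 mm high, origin at the centre of its underside. A brass plug, 9 mm thick, 12 mm long, sticks out of the middle of its +x end (92 mm in all); flat tail end at x = -40 mm. +x starts roughly away from the robot. When home, the plug tip touches the bay's back wall, the tail is 3 mm inside the mouth.
- receiver_plug (a point): Tip of the receiver's brass plug, 52 mm ahead (+x) of and 14 mm above the receiver's origin.
- bin_hinge (a point): Middle of the flap's hinge line, 61 mm above the desk, at the top of the mouth plane (49 mm in front of the bin's origin); axes as the bin's, the hinge line runs along y.
- flap_edge (a point): Middle of the flap's free edge, 57 mm from the hinge line.
- flap (a joint): Angle of the grey flap, a 170 mm wide, 3 mm thick plate of 50 g on a free hinge over all bays. 0 = hanging down, shut; pi/2 = level, towards the bin's -x; pi = straight up; 3.6 = leaning back over the roof on its stop, as at the start (free edge about 25 mm behind and 51 mm above the hinge). Tipped forward below about 2.9 it falls shut; a housing that sticks out holds it open.
- stock_finned: Finned aluminium block 80 x 40 x 22 mm, loose, stored in one of the other bays; origin at the centre of its underside. To be left alone.
- stock_box: Cardboard carton 80 x 46 x 24 mm with a paper band, loose, stored in one of the other bays; origin at the centre of its underside. To be left alone.
- camera_mount: Translucent purple U-shaped camera mount, 46 x 40 x 43 mm, loose, to be left alone; origin under its centre.
- motor: Copper-coloured brushless motor, 33 mm in diameter, 36 mm high with its shaft, loose, to be left alone; origin under its centre.
- fuse_holder: Green glass fuse holder with steel caps on a black foot, 62 x 26 x 31 mm, loose, to be left alone; origin under its centre.
- flight_board: Small green circuit board on rubber feet, 40 x 40 x 12 mm, loose, to be left alone; origin under its centre.
- driver: Screwdriver lying down, 150 mm long, loose, to be left alone; its x axis runs along it towards the tip.
- screw_jar: Small glass jar with a white cap, 48 mm in diameter and 55 mm high, loose, to be left alone; origin under its centre.
There are look-alikes about, which are no part of the job. What is shaped like the receiver but purple is not meant.

How it is judged:
By the outcome, as a careful person would: the job done as asked, in the order asked, and still so for the second after the job is handed in, with the robot touching nothing.
It also fails if it takes over 62 s, if anything falls off the work surface, if the arm or the gripper's body presses on something with over 40 N, if the wrist force passes 120 N, or if a joint passes its speed limit or range.

## Working session

There is one attempt and no reset: what is moved stays moved. The work goes in short steps, Python scripts to look and compute and a tool call to move; the robot and the scene stay as the last step left them, time stands still between calls to the robot, and variables do not carry over. Pictures are saved under pics/ and viewed, and the job is handed in when it is done.

Besides the shell and the picture viewer there is one more tool, called after "Emit:" by a JSON object that holds its "op" and its "data". servo_tool: Moves the arm, as the interface text tells. Its arguments: {"type":"object","properties":{"plan":{"type":"array"},"squeeze":{"type":"number"}},"required":["plan"]}

```bash
mkdir -p pics
cat > h.py <<'E'
import numpy as np, cv2
from cell import ctrl, viewer
def ray(c,rc):
    K=np.array(c["mtx"]);T=np.array(c["cam_to_world"])
    d=T[:3,:3]@np.linalg.solve(K,[rc[1],rc[0],1]);return T[:3,3],d
def atz(c,rc,z):
    o,d=ray(c,rc);return o+d*(z-o[2])/d[2]
def proj(c,p):
    K=np.array(c["mtx"]);T=np.linalg.inv(np.array(c["cam_to_world"]))
    q=K@(T[:3,:3]@np.array(p)+T[:3,3]);return q[1]/q[2],q[0]/q[2]
def save(c,n): cv2.imwrite("pics/"+n,c["img"][:,:,::-1])
E
python3 - <<'E'
from h import *
C={}
for n in("scene","top"):
    C[n]=viewer.capture(n);save(C[n],n+"0.png")
    print(n,np.round(C[n]["cam_to_world"],3).tolist(),np.round(C[n]["mtx"],1).tolist())
    for l in("receiver","receiver_plug","bin","pad","bin_hinge","flap_edge","stock_finned","stock_box"):
        for k in("boxes_of","landmark_of"):
            try:
                r=getattr(viewer,k)(n,l)
                print(n,l,k,[(np.round(x["position"],1).tolist(),round(x["conf"],2)) for x in r[:4]])
            except Exception as e: print(n,l,k,e)
o=ctrl.get_obs();print(o)
E
```

```text
scene [[0.714, 0.425, -0.557, 1.178], [0.7, -0.416, 0.58, -0.68], [0.014, -0.804, -0.595, 0.74], [0.0, 0.0, 0.0, 1.0]] [[460.3, 0.0, 316.1], [0.0, 460.3, 238.7], [0.0, 0.0, 1.0]]
scene receiver boxes_of [([330.3, 168.8], 0.9), ([290.7, 230.1], 0.66), ([276.1, 174.2], 0.55)]
scene receiver landmark_of [([283.3, 173.4], 0.62), ([296.2, 230.4], 0.6), ([336.3, 169.0], 0.56)]
scene receiver_plug boxes_of [([331.3, 173.3], 0.77), ([295.1, 230.2], 0.73), ([276.4, 172.4], 0.65), ([360.1, 251.4], 0.52)]
scene receiver_plug landmark_of [([315.7, 193.1], 0.85), ([264.3, 180.3], 0.84), ([304.3, 246.9], 0.83), ([296.8, 350.6], 0.54)]
scene bin boxes_of [([281.1, 350.2], 0.61), ([236.9, 288.2], 0.24)]
scene bin landmark_of [([294.8, 349.5], 0.81), ([242.1, 285.5], 0.47)]
scene pad boxes_of []
scene pad landmark_of []
scene bin_hinge boxes_of [([285.3, 344.1], 0.65), ([214.6, 388.5], 0.25)]
scene bin_hinge landmark_of [([267.4, 333.3], 0.87)]
scene flap_edge boxes_of [([264.3, 337.9], 0.51)]
scene flap_edge landmark_of [([254.1, 344.1], 0.81)]
scene stock_finned boxes_of []
scene stock_finned landm
[... 1168 characters left out ...]
[]
top stock_box landmark_of []
{'time': 1.7, 'qpos': array([-1.25640741e+00,  1.30429323e-01,  1.48821519e+00, -1.08540009e-05,
        1.52299312e+00, -8.54162803e-02]), 'joint_vel': array([ 0.00130977, -0.00105347, -0.00127164, -0.00269586,  0.00030279,
       -0.00025487]), 'effort': array([-7.43289343e-05, -5.69307804e+01, -5.00853467e+01, -1.85628719e-04,
        1.40425036e-03, -3.18862057e-07]), 'eef_pos': array([ 0.23355093, -0.55267692,  0.25326634]), 'eef_rot': array([ 9.80085872e-01,  1.98574127e-01, -7.95465068e-06, -2.17249632e-05]), 'force': array([0.70191358, 0.14756428, 0.88949025]), 'ft_torque': array([ 0.00499646, -0.00465252, -0.04207508]), 'opening': 0.08570022198634471}
```

View pics/scene0.png

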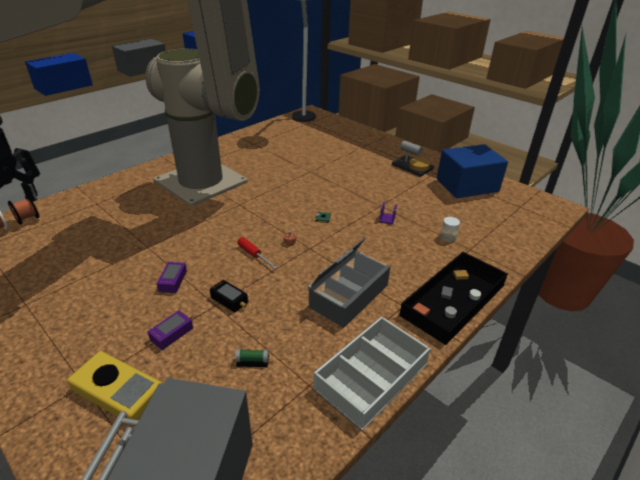

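View pics/top0.png

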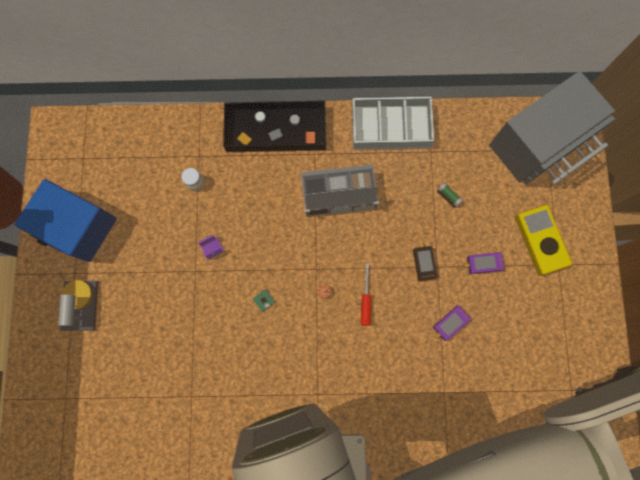

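Candidates in the top view are (264,424), which is black, and (263,485) and (323,452), which are purple. The black one fits the description. I'll confirm it in a crop and check which bay is empty.

Run:
```python
from h import *
t=cv2.imread("pics/top0.png");s=cv2.imread("pics/scene0.png")
a=cv2.resize(t[155:225,290:390],(800,560),interpolation=cv2.INTER_CUBIC);cv2.imwrite("pics/cbin.png",a)
b=cv2.resize(t[235:295,390:450],(400,400),interpolation=cv2.INTER_CUBIC)
d=cv2.resize(s[265:325,200:260],(400,400),interpolation=cv2.INTER_CUBIC);cv2.imwrite("pics/crec.png",np.hstack([b,d]))
a=cv2.resize(s[230:330,295:405],(660,600),interpolation=cv2.INTER_CUBIC);cv2.imwrite("pics/csbin.png",a)
```

```text
(no output)
```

View pics/cbin.png

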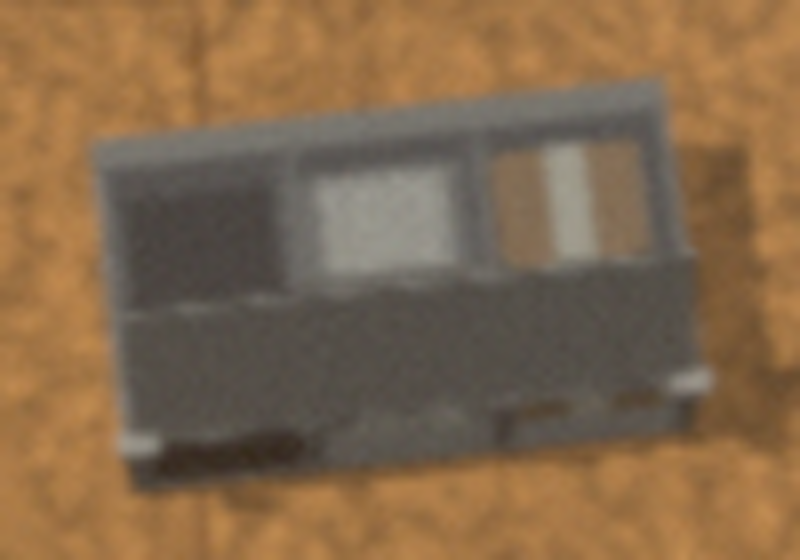

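View pics/crec.png

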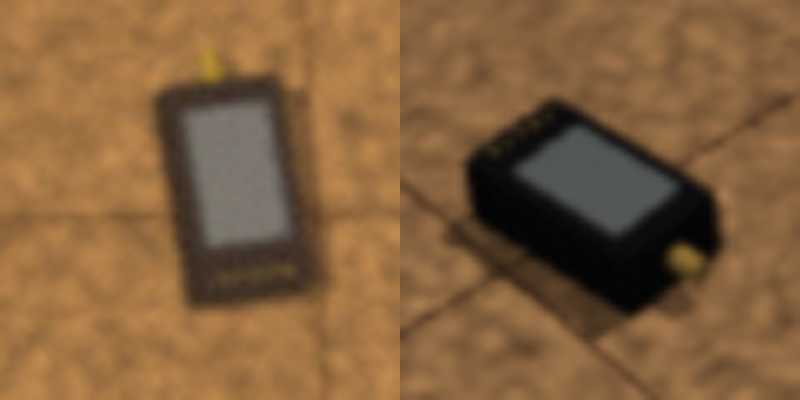

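View pics/csbin.png

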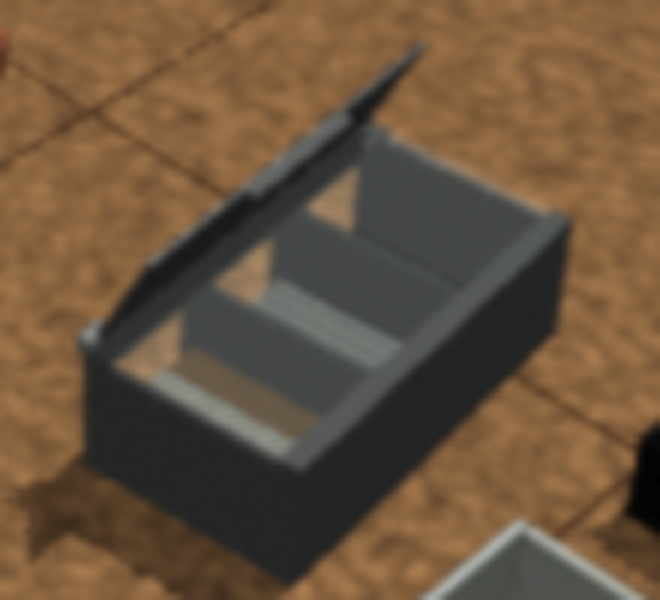

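The crop confirms it: the black housing has its brass plug pointing away from the robot. The bay with the dark pad is the +y one, on the left of the top view. Next I'll fit both poses from corners.

```bash
cat > fit.py <<'E'
from h import *
from scipy.optimize import least_squares
def fit(C,obs,x0,w=None):
    def pts(p,m):
        c,s=np.cos(p[2]),np.sin(p[2]);return [p[0]+c*m[0]-s*m[1],p[1]+s*m[0]+c*m[1],m[2]]
    f=lambda p:np.concatenate([np.array(proj(C[n],pts(p,np.array(m)/1000)))-rc for n,m,rc in obs])
    r=least_squares(f,x0,loss="soft_l1",x_scale=[.01,.01,.05]);return r.x,f(r.x).reshape(-1,2),pts
E
python3 - <<'E'
from fit import *
C={n:viewer.capture(n) for n in("scene","top")}
u=lambda x,y,s,ox,oy:np.array([(y+.5)/s-.5+oy,(x+.5)/s-.5+ox])
T=lambda x,y:u(x,y,8,290,155); S=lambda x,y:u(x,y,6,295,230)
ob=[("top",(49,89,59),T(97,145)),("top",(49,-89,59),T(660,80)),("top",(-49,89,0),T(133,490)),("top",(-49,-89,0),T(692,432)),
("scene",(49,-89,59),S(300,467)),("scene",(49,89,59),S(570,220)),("scene",(-49,-89,59),S(85,338)),("scene",(49,-89,0),S(290,582)),("scene",(49,89,0),S(555,330)),("scene",(-49,-89,0),S(88,460))]
p,r,f=fit(C,ob,[.65,-.06,0]);print("bin",p,np.degrees(p[2]));print(np.round(r,1).tolist())
for k in("top","scene"):
  q,r,f=fit(C,[o for o in ob if o[0]==k],[.65,-.06,0]);print(k,q,np.degrees(q[2]))
R=lambda x,y:u(x,y,400/60,390,235);Q=lambda x,y:u(x,y,400/60,200,265)
ob=[("top",(40,22,28),R(158,93)),("top",(40,-22,28),R(277,75)),("top",(-40,22,0),R(190,306)),("top",(-40,-22,0),R(324,287)),("top",(52,0,14),R(211,52)),
("scene",(-40,22,28),Q(155,97)),("scene",(-40,-22,28),Q(68,160)),("scene",(-40,-22,0),Q(75,215)),("scene",(40,-22,0),Q(233,314)),("scene",(40,22,28),Q(316,193)),("scene",(40,-22,28),Q(232,255))]
p,r,f=fit(C,ob,[.55,-.22,0]);print("rec",p,np.degrees(p[2]));print(np.round(r,1).tolist())
for k in("top","scene"):
  q,r,f=fit(C,[o for o in ob if o[0]==k],[.55,-.22,0]);print(k,q,np.degrees(q[2]))
for l in("motor","driver","fuse_holder"):
    x=viewer.landmark_of("top",l);print(l,[(np.round(atz(C["top"],i["position"],0),3),round(i["conf"],2)) for i in x[:2]])
E
```

```text
bin [ 0.69239289 -0.06084559  0.09322379] 5.341329726626224
[[-0.6, -1.5], [-0.3, 0.2], [0.5, -0.7], [0.1, -0.7], [0.3, -0.3], [-0.7, 0.2], [1.1, -0.7], [0.7, 0.0], [-0.1, 0.0], [0.2, -1.3]]
top [ 0.69208051 -0.06253841  0.09470541] 5.426220397044126
scene [ 0.69235844 -0.05951508  0.08833253] 5.061081140107888
rec [ 0.50930346 -0.26731266  0.13239724] 7.5858030227996105
[[-1.3, -0.2], [-1.3, -0.3], [0.3, -0.9], [0.5, -3.4], [-0.2, -1.1], [-0.8, -0.6], [-0.0, -1.8], [0.7, -1.3], [1.3, -0.1], [-0.7, 0.4], [1.0, -1.1]]
top [ 0.50848682 -0.27030422  0.16968298] 9.72211855454422
scene [ 0.50970586 -0.26547617  0.12228037] 7.006149084861087
motor [(array([ 0.447, -0.026,  0.   ]), 0.59)]
driver [(array([ 0.429, -0.126,  0.   ]), 0.72), (array([0.429, 0.126, 0.   ]), 0.2)]
fuse_holder [(array([ 0.685, -0.343,  0.   ]), 0.85)]
```

```bash
cat >> h.py <<'E'
from scipy.spatial.transform import Rotation as Ro
def tool(yaw,tilt):
    # yaw: heading of forward dir (rad), tilt deg from vertical, fingers forward-down; jaws perpendicular
    b=Ro.from_matrix(np.array([[1,0,0],[0,-1,0],[0,0,-1.]]))
    return Ro.from_euler("z",yaw)*Ro.from_euler("y",-np.radians(tilt))*b
def delta(P,R,o=None,g=0.003):
    """P: wanted grasp point; from measured pose"""
    o=o or ctrl.get_obs()
    tcp=np.array(P)-R.apply([0,0,g])
    d=(tcp-o["eef_pos"])/.04
    rv=np.degrees((R*Ro.from_quat(o["eef_rot"]).inv()).as_rotvec())/5
    return np.round(d,3).tolist(),np.round(rv,3).tolist()
E
python3 - <<'E'
from h import *
psi=np.radians(8);f=np.array([np.cos(psi),np.sin(psi),0])
R=tool(psi,45);z=R.apply([0,0,1])
g=np.array([.509,-.267,.023])-.030*f
print(z,g);print("pre",delta(g-.10*z,R));print("grasp",delta(g,R))
E
```

```text
[ 0.70022527  0.09841024 -0.70710678] [ 0.47929196 -0.27117519  0.023     ]
pre ([4.34, 6.784, -3.936], [2.405, -8.699, -2.826])
grasp ([6.091, 7.03, -5.704], [2.405, -8.699, -2.826])
```

Run:
```python
from h import *
c=viewer.capture("top")
for rc in((323,436),(310,460),(322,470),(338,447)): print(atz(c,rc,.028))
psi=np.radians(8);f=np.array([np.cos(psi),np.sin(psi),0])
R=tool(psi,35);z=R.apply([0,0,1])
g=np.array([.509,-.267,.0255])-.030*f
print(z,g);print("pre",delta(g+[0,0,.10]-.03*f,R));print("grasp",delta(g,R))
```

```text
[ 0.36219889 -0.28613428  0.028     ]
[ 0.39187857 -0.34498914  0.028     ]
[ 0.36315995 -0.36690922  0.028     ]
[ 0.32670701 -0.31016975  0.028     ]
[ 0.56799443  0.07982641 -0.81915204] [ 0.47929196 -0.27117519  0.0255    ]
pre ([5.358, 6.927, -3.133], [1.87, -6.766, -2.888])
grasp ([6.101, 7.032, -5.633], [1.87, -6.766, -2.888])
```

Emit:
{"op": "servo_tool", "data": {"plan": [[0,[1.3,1.7,0],[0.5,-1.7,-0.7]],[0,[2.6,3.4,-0.3],[1,-3.4,-1.4]],[0,[4,5,-1],[1.5,-5,-2.1]],[0,[5.36,6.93,-3.13],[1.87,-6.77,-2.89]],[0,[5.36,6.93,-3.13],[1.87,-6.77,-2.89]],[0,[5.36,6.93,-3.13],[1.87,-6.77,-2.89]],[0,[5.36,6.93,-3.13],[1.87,-6.77,-2.89]],[0,[5.36,6.93,-3.13],[1.87,-6.77,-2.89]],[0,[5.36,6.93,-3.13],[1.87,-6.77,-2.89]],[0,[5.36,6.93,-3.13],[1.87,-6.77,-2.89]],[0,[5.36,6.93,-3.13],[1.87,-6.77,-2.89]],[0,[5.36,6.93,-3.13],[1.87,-6.77,-2.89]]], "squeeze": 40}}

```text
time: 3.0
eef_pos: [0.4482, -0.2755, 0.1286]
eef_rot: [0.951, 0.067, 0.3, -0.021]
force: [-0.0, -0.2, 0.6]
opening: 0.086
```

Run:
```python
from h import *
S=viewer.capture("scene");t=viewer.capture("top");save(t,"top1.png")
a=cv2.resize(S["img"][220:340,150:310,::-1],(800,600),interpolation=cv2.INTER_CUBIC);cv2.imwrite("pics/c1.png",a)
psi=np.radians(8);f=np.array([np.cos(psi),np.sin(psi),0])
R=tool(psi,35);g=np.array([.509,-.267,.0255])-.030*f
print("grasp",delta(g,R),ctrl.get_obs()["eef_pos"],ctrl.get_obs()["force"])
for l in("receiver","receiver_plug"):print([(np.round(x["position"]),round(x["conf"],2)) for x in viewer.landmark_of("top",l)])
```

```text
grasp ([0.739, 0.146, -2.538], [0.025, 0.017, 0.016]) [ 0.44803822 -0.27726504  0.12945991] [-0.19056254 -0.79954828 -0.21548356]
[(array([265., 422.]), 0.92), (array([264., 481.]), 0.72), (array([323., 451.]), 0.46), (array([197., 448.]), 0.37)]
[(array([242., 419.]), 0.95), (array([263., 465.]), 0.89), (array([339., 433.]), 0.61)]
```

View pics/c1.png

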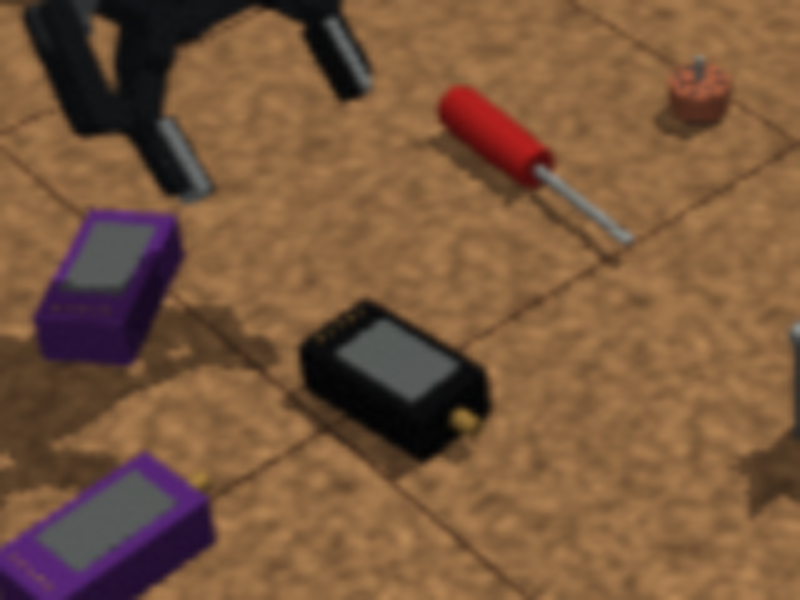

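The gripper is lined up behind the black housing (crop centre about (395,385)), with the fingers clear of everything.

Emit:
{"op": "servo_tool", "data": {"plan": [[0,[0.1,0.02,-0.6],[0,0,0]],[0,[0.3,0.05,-1.2],[0,0,0]],[0,[0.5,0.08,-1.8],[0,0,0]],[0,[0.7,0.1,-2.3],[0,0,0]],[0,[0.74,0.11,-2.5],[0,0,0]],[0,[0.74,0.11,-2.5],[0,0,0]],[0,[0.74,0.11,-2.5],[0,0,0]],[0,[0.74,0.11,-2.5],[0,0,0]],[60,[0.74,0.11,-2.5],[0,0,0]],[100,[0.74,0.11,-2.5],[0,0,0]],[255,[0.74,0.11,-2.5],[0,0,0]],[255,[0.74,0.11,-2.5],[0,0,0]],[255,[0.74,0.11,-2.5],[0,0,0]],[255,[0.74,0.11,-2.5],[0,0,0]],[255,[0.74,0.11,-2.5],[0,0,0]],[255,[0.74,0.11,-2.5],[0,0,0]]]}}

```text
time: 4.53
eef_pos: [0.4779, -0.2717, 0.0291]
eef_rot: [0.951, 0.067, 0.301, -0.02]
force: [-5.5, 0.3, 7.8]
opening: 0.0432
```

Run:
```python
from h import *
S=viewer.capture("scene");t=viewer.capture("top")
a=cv2.resize(S["img"][240:340,160:293,::-1],(798,600),interpolation=cv2.INTER_CUBIC);cv2.imwrite("pics/c2.png",a)
o=ctrl.get_obs();print(o["eef_pos"],o["force"],o["opening"])
```

```text
[ 0.47789858 -0.27166265  0.02905509] [-5.29131459  1.81701391  7.28816552] 0.04321018410191262
```

View pics/c2.png

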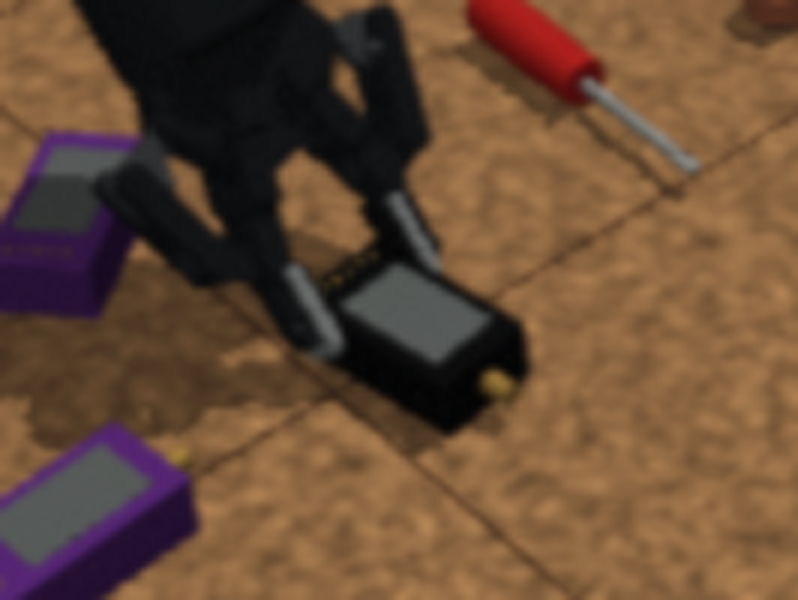

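Housing is gripped (opening 43 mm). Lifting it.

Emit:
{"op": "servo_tool", "data": {"plan": [[255,[0,0,0.3],[0,0,0]],[255,[0,0,0.8],[0,0,0]],[255,[0,0,1.4],[0,0,0]],[255,[0,0,2],[0,0,0]],[255,[0,0,2],[0,0,0]],[255,[0,0,2],[0,0,0]]]}}

```text
time: 5.13
eef_pos: [0.4783, -0.2721, 0.1101]
eef_rot: [0.951, 0.067, 0.301, -0.019]
force: [-0.3, 0.2, -1.5]
opening: 0.0426
```

Run:
```python
from h import *
S=viewer.capture("scene");t=viewer.capture("top")
a=cv2.resize(S["img"][225:325,165:265,::-1],(400,400),interpolation=cv2.INTER_CUBIC)
b=cv2.resize(t["img"][230:280,395:445,::-1],(400,400),interpolation=cv2.INTER_CUBIC);cv2.imwrite("pics/c3.png",np.hstack([a,b]))
o=ctrl.get_obs();print(o["eef_pos"],o["eef_rot"],o["force"],o["opening"])
for l in("receiver","receiver_plug"):
  for c in("top","scene"):print(c,l,[(np.round(x["position"],1),round(x["conf"],2)) for x in viewer.landmark_of(c,l)])
# predicted
R=Ro.from_quat(o["eef_rot"]);g=o["eef_pos"]+R.apply([0,0,.003])
psi=np.radians(8);f=np.array([np.cos(psi),np.sin(psi),0])
org=g+.03*f-[0,0,.0305]
for n,c in(("scene",S),("top",t)): print(n,"pred org",proj(c,org),"plug",proj(c,org+.052*f+[0,0,.014]))
```

```text
[ 0.4771563  -0.27056851  0.10724332] [ 0.95144004  0.06650919  0.29980937 -0.02127709] [-0.14485037 -0.7447081  -1.4644302 ] 0.04371391520758592
top receiver [(array([260. , 429.1]), 0.92), (array([264.8, 484.7]), 0.83), (array([321.3, 452.8]), 0.57), (array([290.9, 325.4]), 0.3)]
scene receiver [(array([271.8, 225.5]), 0.84), (array([334.5, 170.2]), 0.72), (array([283.8, 176.6]), 0.65), (array([215.6, 322.7]), 0.49)]
top receiver_plug [(array([264.1, 464.2]), 0.81), (array([237.1, 426.1]), 0.66)]
scene receiver_plug [(array([276.2, 245.3]), 0.93), (array([312.7, 192.5]), 0.85), (array([264.8, 178.7]), 0.72)]
scene pred org (np.float64(274.70624819878253), np.float64(225.70916812882538)) plug (np.float64(279.4964509765995), np.float64(242.48731086310858))
top pred org (np.float64(259.264425377723), np.float64(427.76538268353494)) plug (np.float64(236.6084364753072), np.float64(424.5601524576933))
```

View pics/c3.png

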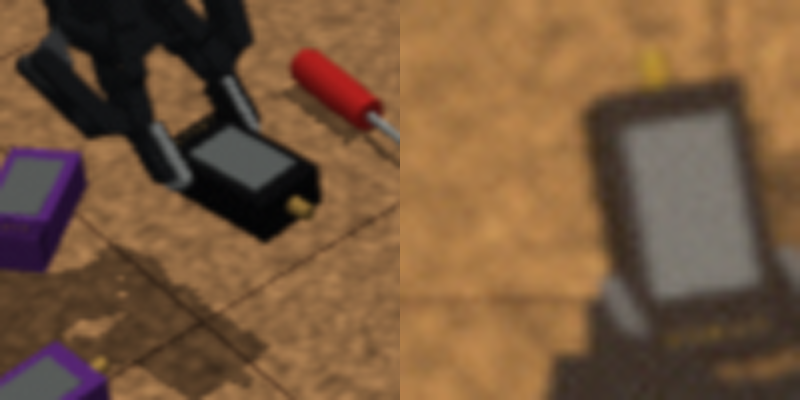

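```bash
cat > fit5.py <<'E'
from h import *
from scipy.optimize import least_squares
def pose(p,m):
    return Ro.from_euler("zy",[p[3],p[4]]).apply(np.array(m)/1000)+p[:3]
def fit5(C,obs,x0,prior):
    def f(p):
        e=[np.array(proj(C[n],pose(p,m)))-rc for n,m,rc in obs]
        return np.concatenate(e+[(p-x0)/prior])
    r=least_squares(f,x0,x_scale=[.01,.01,.01,.05,.05],loss="soft_l1");return r.x,f(r.x)
E
python3 - <<'E'
from fit5 import *
C={n:viewer.capture(n) for n in("scene","top")}
u=lambda x,y,s,ox,oy:np.array([(y+.5)/s-.5+oy,(x+.5)/s-.5+ox])
T=lambda x,y:u(x-400,y,8,395,230); S=lambda x,y:u(x,y,4,165,225)
ob=[("top",(40,22,28),T(587,103)),("top",(40,-22,28),T(742,83)),("top",(52,0,14),T(654,48)),
("scene",(40,22,28),S(320,166)),("scene",(40,-22,0),S(265,241)),("scene",(40,22,0),S(318,202)),("scene",(52,0,14),S(315,211))]
o=ctrl.get_obs();R=Ro.from_quat(o["eef_rot"]);g=o["eef_pos"]+R.apply([0,0,.003])
ps=np.radians(8);fo=np.array([np.cos(ps),np.sin(ps),0]);org=g+.03*fo-[0,0,.0305]
x0=np.array([*org,ps,0]);x,r=fit5(C,ob,x0,np.array([.005,.005,.005,.05,.1]))
print(x0,x,np.degrees(x[3:]));print(np.round(r,1))
E
```

```text
[ 0.50862519 -0.26620323  0.07415542  0.13962634  0.        ] [ 0.50826714 -0.26683464  0.0777905   0.12691554 -0.04319571] [ 7.27172487 -2.47493164]
[-0.4  0.1 -0.7 -0.4  0.9 -0.7 -1.  -0.5  1.1 -0.1  0.1  1.3  0.2 -1.9
 -0.1 -0.1  0.7 -0.3 -0.4]
```

Run:
```python
from h import *
o=ctrl.get_obs()
b=np.array([.6924,-.0608,0]);pb=np.radians(5.3);Rb=Ro.from_euler("z",pb);fb=Rb.apply([1,0,0])
M=b+Rb.apply([-.049,.058,0]);print("M",M,fb)
dy=np.radians(-2.4)
org=np.array([.5084,-.2668,.077]);rel=Ro.from_euler("z",dy).apply(org-o["eef_pos"])
for name,ad,z in(("pre hi",25,.06),("pre",25,.009),("in",-61,.009)):
    P=M-(.052+ad/1000)*fb;P[2]=z
    print(name,P,np.round((P-rel-o["eef_pos"])/.04,2))
print(o["eef_pos"])
```

```text
M [ 0.638252   -0.00757413  0.        ] [0.9957247  0.09237059 0.        ]
pre hi [ 0.56158119 -0.01468666  0.06      ] [ 1.33  6.34 -0.43]
pre [ 0.56158119 -0.01468666  0.009     ] [ 1.33  6.34 -1.7 ]
in [ 0.64721352 -0.00674279  0.009     ] [ 3.47  6.53 -1.7 ]
[ 0.47721467 -0.27062084  0.10711363]
```

Emit:
{"op": "servo_tool", "data": {"plan": [[255,[0.2,0.7,0],[0,0,-0.1]],[255,[0.4,1.5,0],[0,0,-0.2]],[255,[0.6,2.4,0],[0,0,-0.3]],[255,[0.8,3.3,0],[0,0,-0.4]],[255,[1.0,4.2,0],[0,0,-0.48]],[255,[1.15,5.0,-0.1],[0,0,-0.48]],[255,[1.25,5.7,-0.3],[0,0,-0.48]],[255,[1.33,6.1,-0.6],[0,0,-0.48]],[255,[1.33,6.34,-1.0],[0,0,-0.48]],[255,[1.33,6.34,-1.3],[0,0,-0.48]],[255,[1.33,6.34,-1.5],[0,0,-0.48]],[255,[1.33,6.34,-1.6],[0,0,-0.48]],[255,[1.33,6.34,-1.6],[0,0,-0.48]],[255,[1.33,6.34,-1.6],[0,0,-0.48]]]}}

```text
time: 6.7
eef_pos: [0.5309, -0.018, 0.0443]
eef_rot: [0.953, 0.046, 0.3, -0.015]
force: [0.1, -0.3, -1.1]
opening: 0.0433
```

Run:
```python
from h import *
S=viewer.capture("scene");t=viewer.capture("top")
a=cv2.resize(S["img"][200:300,270:370,::-1],(400,400),interpolation=cv2.INTER_CUBIC)
b=cv2.resize(t["img"][165:265,285:385,::-1],(400,400),interpolation=cv2.INTER_CUBIC);cv2.imwrite("pics/c4.png",np.hstack([a,b]))
o=ctrl.get_obs();print(o["eef_pos"],o["eef_rot"],o["force"],o["opening"])
for l in("receiver","receiver_plug","bin_hinge"):
  for c in("top","scene"):print(c,l,[(np.round(x["position"],1),round(x["conf"],2)) for x in viewer.landmark_of(c,l)])
b=np.array([.6924,-.0608,0]);Rb=Ro.from_euler("z",np.radians(5.3))
for n,c in(("scene",S),("top",t)): print(n,"pred hinge",proj(c,b+Rb.apply([-.049,0,.061])))
```

```text
[ 0.53145118 -0.01816584  0.04506852] [ 0.95235673  0.04607635  0.30114436 -0.01434231] [-0.16094508 -0.27473025 -0.00461554] 0.04325900212827201
top receiver [(array([322.1, 449.5]), 0.95), (array([242.5, 318.7]), 0.8), (array([265.8, 483.4]), 0.63)]
scene receiver [(array([281. , 173.2]), 0.94), (array([256.5, 323.6]), 0.83), (array([337.9, 171.6]), 0.7)]
top receiver_plug [(array([261.8, 463.6]), 0.77), (array([337.1, 435.4]), 0.57)]
scene receiver_plug [(array([314.6, 189.8]), 0.74), (array([265.6, 177.1]), 0.6), (array([261.1, 340.2]), 0.56)]
top bin_hinge [(array([205.8, 344.5]), 0.6), (array([249. , 211.8]), 0.36)]
scene bin_hinge [(array([269.6, 330.8]), 0.64), (array([259.6, 255.7]), 0.45)]
scene pred hinge (np.float64(266.24232841629566), np.float64(332.92917592174723))
top pred hinge (np.float64(206.40076360997833), np.float64(340.7758709602138))
```

View pics/c4.png

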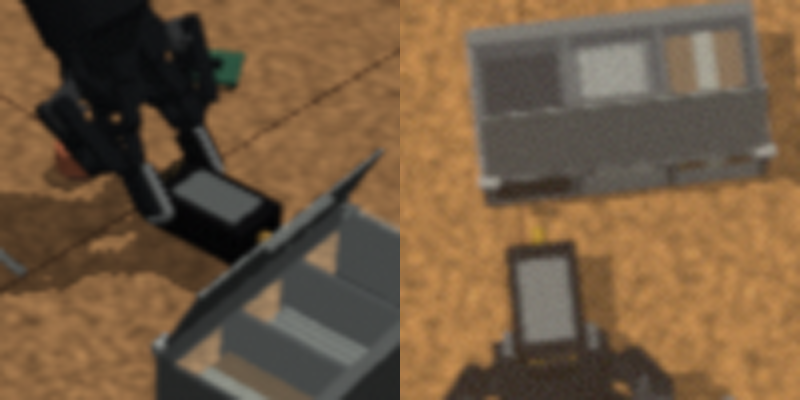

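Run:
```python
from h import *
t=viewer.capture("top")
b=np.array([.6924,-.0608,0]);Rb=Ro.from_euler("z",np.radians(5.3))
def loc(x,y,z):
    rc=((y+.5)/4-.5+165,(x-400+.5)/4-.5+285);return np.round(1000*Rb.inv().apply(atz(t,rc,z)-b),1)
print("plug",loc(539,228,.0255),"front corners",loc(508,246,.037),loc(577,241,.037))
print("floor at mouth L/R",loc(498,190,.005),loc(575,180,.005),"roof back corners",loc(470,30,.059),loc(752,3,.059))
print("dividers mid at back",loc(566,40,.059),loc(661,30,.059))
im=cv2.resize(t["img"][180:230,295:345,::-1],(600,600),interpolation=cv2.INTER_CUBIC);cv2.imwrite("pics/c5.png",im)
```

```text
plug [-72.6  55.4  25.5] front corners [-84.4  75.5  37. ] [-85.9  33.2  37. ]
floor at mouth L/R [-40.6  78.5   5. ] [-39.5  29.6   5. ] roof back corners [48.2 84.3 59. ] [ 46.  -89.6  59. ]
dividers mid at back [35.3 26.5 59. ] [ 35.1 -32.1  59. ]
```

View pics/c5.png

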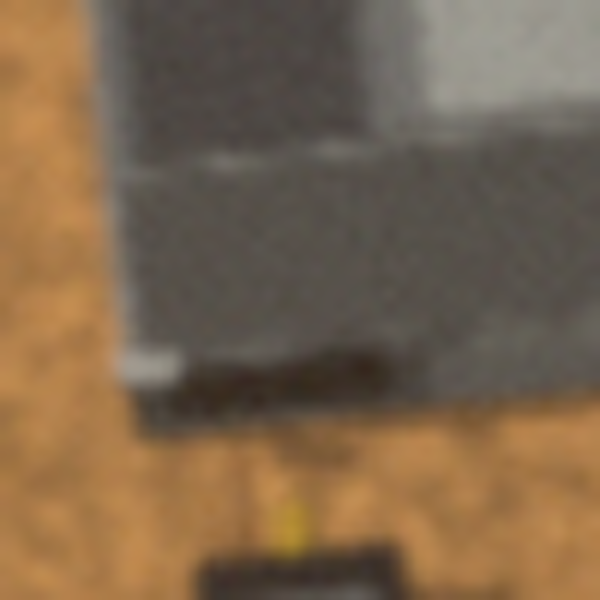

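Plug and bay centre line up within about 1 mm in the top view (plug at (539,230) in the crop). Inserting partway while watching force.

Emit:
{"op": "servo_tool", "data": {"plan": [[255,[0.2,0.02,0],[0,0,0]],[255,[0.4,0.04,0],[0,0,0]],[255,[0.6,0.06,0],[0,0,0]],[255,[0.75,0.07,0],[0,0,0]],[255,[0.9,0.08,0],[0,0,0]],[255,[1.0,0.09,0],[0,0,0]],[255,[1.1,0.1,0],[0,0,0]],[255,[1.2,0.11,0],[0,0,0]],[255,[1.2,0.11,0],[0,0,0]]]}}

```text
time: 7.9
eef_pos: [0.5794, -0.0131, 0.0443]
eef_rot: [0.952, 0.046, 0.301, -0.015]
force: [0.3, -0.6, -0.3]
opening: 0.0431
```

Run:
```python
from h import *
S=viewer.capture("scene");t=viewer.capture("top")
a=cv2.resize(S["img"][215:305,290:380,::-1],(400,400),interpolation=cv2.INTER_CUBIC)
b=cv2.resize(t["img"][175:225,295:345,::-1],(400,400),interpolation=cv2.INTER_CUBIC);cv2.imwrite("pics/c6.png",np.hstack([a,b]))
o=ctrl.get_obs();print(o["eef_pos"],o["force"],o["opening"])
```

```text
[ 0.57869472 -0.01299029  0.04397212] [ 0.9527405   0.03656501 -1.19703998] 0.043198986202498964
```

View pics/c6.png

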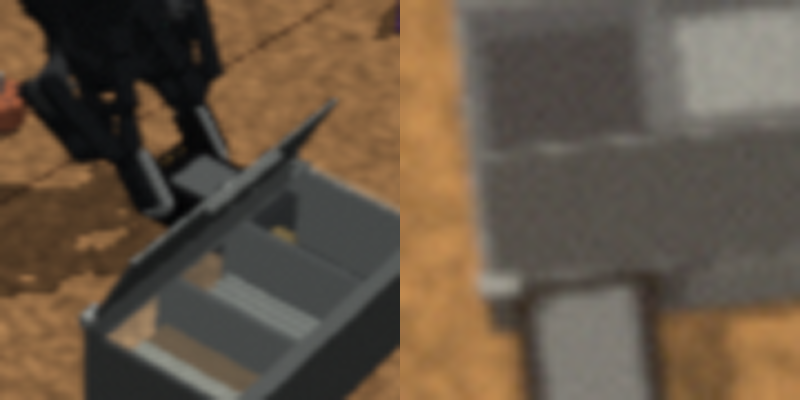

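No contact so far. The housing sits about 2 mm towards the divider, so I'll nudge +y by about 1.5 mm while continuing.

Emit:
{"op": "servo_tool", "data": {"plan": [[255,[0.1,0.05,0],[0,0,0]],[255,[0.2,0.06,0],[0,0,0]],[255,[0.3,0.07,0],[0,0,0]],[255,[0.4,0.08,0],[0,0,0]],[255,[0.5,0.09,0],[0,0,0]],[255,[0.6,0.1,0],[0,0,0]],[255,[0.7,0.11,0],[0,0,0]],[255,[0.78,0.12,0],[0,0,0]],[255,[0.78,0.12,0],[0,0,0]]]}}

```text
time: 8.75
eef_pos: [0.6107, -0.0083, 0.0444]
eef_rot: [0.952, 0.047, 0.301, -0.015]
force: [0.4, -0.6, -1.0]
opening: 0.0432
```

Run:
```python
from h import *
S=viewer.capture("scene");t=viewer.capture("top")
a=cv2.resize(S["img"][215:305,290:380,::-1],(400,400),interpolation=cv2.INTER_CUBIC)
b=cv2.resize(t["img"][175:225,295:345,::-1],(400,400),interpolation=cv2.INTER_CUBIC);cv2.imwrite("pics/c7.png",np.hstack([a,b]))
o=ctrl.get_obs();print(o["eef_pos"],o["force"],o["opening"])
```

```text
[ 0.60996364 -0.00821976  0.04395224] [-0.30444823 -1.2559473  -0.94320627] 0.0431616299809893
```

View pics/c7.png

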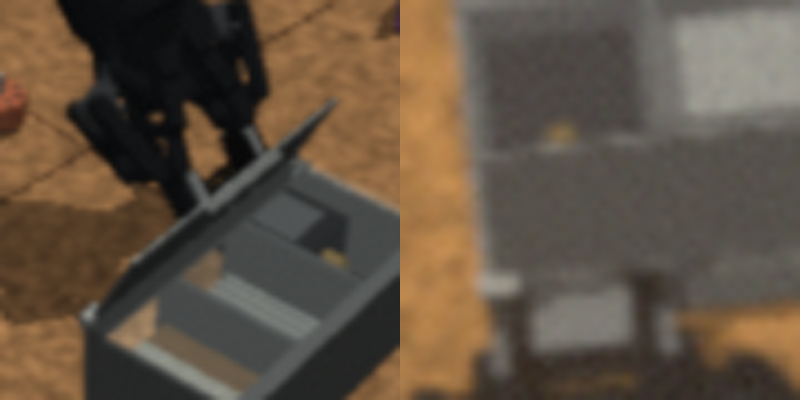

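Emit:
{"op": "servo_tool", "data": {"plan": [[255,[0,0,-0.05],[0,0,0]],[255,[0,0,-0.1],[0,0,0]],[255,[0,0,-0.12],[0,0,0]],[255,[0,0,-0.12],[0,0,0]],[90,[0,0,-0.12],[0,0,0]],[60,[0,0,-0.12],[0,0,0]],[0,[0,0,-0.12],[0,0,0]],[0,[0,0,-0.12],[0,0,0]],[0,[0,0,-0.12],[0,0,0]],[0,[-0.3,-0.03,-0.1],[0,0,0]],[0,[-0.8,-0.07,0.2],[0,0,0]],[0,[-1.3,-0.12,0.6],[0,0,0]],[0,[-1.6,-0.15,1],[0,0,0]],[255,[-1.6,-0.15,1],[0,0,0]],[255,[-1.6,-0.15,1],[0,0,0]],[255,[-1.6,-0.15,1],[0,0,0]],[255,[-1.6,-0.15,1],[0,0,0]]]}}

```text
time: 10.27
eef_pos: [0.546, -0.0142, 0.0833]
eef_rot: [0.953, 0.046, 0.3, -0.015]
force: [-0.2, -0.1, -0.3]
opening: 0.0387
```

Run:
```python
from h import *
S=viewer.capture("scene");t=viewer.capture("top")
a=cv2.resize(S["img"][215:305,290:380,::-1],(400,400),interpolation=cv2.INTER_CUBIC)
b=cv2.resize(t["img"][175:225,295:345,::-1],(400,400),interpolation=cv2.INTER_CUBIC);cv2.imwrite("pics/c8.png",np.hstack([a,b]))
o=ctrl.get_obs();print(o["eef_pos"],o["force"],o["opening"])
R=tool(np.radians(5.6),35)
u=lambda x,y:np.array([(y+.5)/8-.5+175,(x-400+.5)/8-.5+295])
fb=np.array([np.cos(np.radians(5.3)),np.sin(np.radians(5.3)),0]);L=np.array([-fb[1],fb[0],0])
M=np.array([.6383,-.0076,0])
print("tool loc", (o["eef_pos"]-M)@fb,(o["eef_pos"]-M)@L)
```

```text
[ 0.54570747 -0.01406091  0.08291179] [ 0.48386209  0.24435984 -0.25792035] 0.02297364045806712
tool loc -0.09279347165857209 0.0021195396270664193
```

View pics/c8.png

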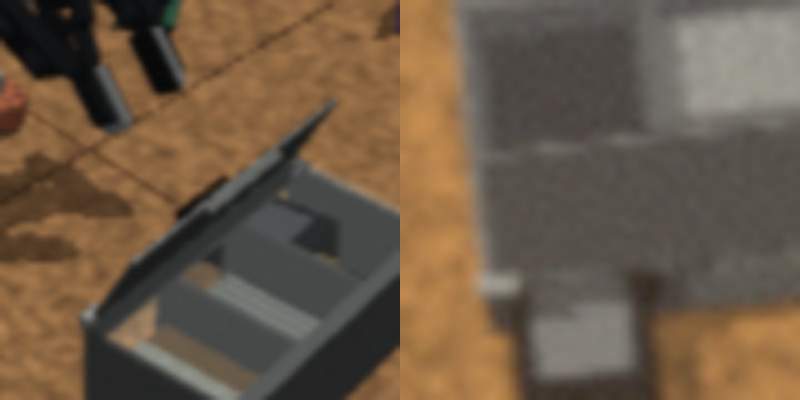

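Run:
```python
from h import *
S=viewer.capture("scene");t=viewer.capture("top")
a=cv2.resize(S["img"][240:300,320:380,::-1],(400,400),interpolation=cv2.INTER_CUBIC)
b=cv2.resize(t["img"][180:240,290:350,::-1],(400,400),interpolation=cv2.INTER_CUBIC);cv2.imwrite("pics/c9.png",np.hstack([a,b]))
for l in("receiver","receiver_plug"):
  for c in("top","scene"):print(c,l,[(np.round(x["position"],1),round(x["conf"],2)) for x in viewer.landmark_of(c,l)])
```

```text
top receiver [(array([213.9, 315.5]), 0.87), (array([322.2, 449.1]), 0.77), (array([262.9, 484.3]), 0.69)]
scene receiver [(array([281.2, 175.6]), 0.8), (array([335.4, 172.9]), 0.66)]
top receiver_plug [(array([338.9, 436.1]), 0.91), (array([263.4, 462.2]), 0.58)]
scene receiver_plug [(array([313.8, 189.3]), 0.75), (array([261.1, 180.4]), 0.66)]
```

View pics/c9.png

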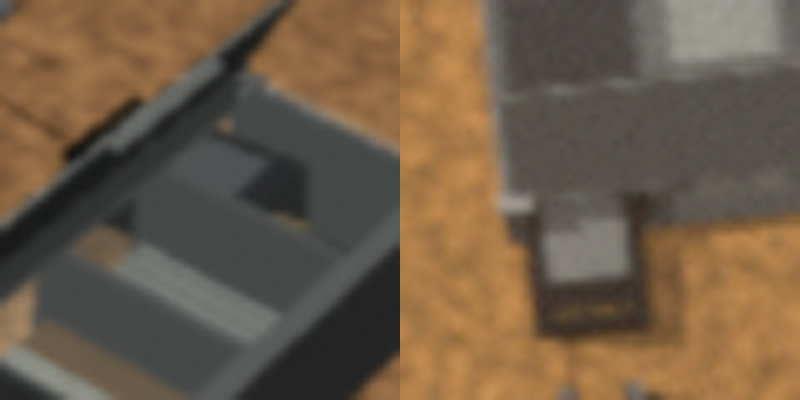

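Run:
```python
from h import *
S=viewer.capture("scene");t=viewer.capture("top")
fb=np.array([np.cos(np.radians(5.3)),np.sin(np.radians(5.3)),0]);L=np.array([-fb[1],fb[0],0]);M=np.array([.6383,-.0076,0])
u=lambda x,y:np.array([(y+.5)/6.667-.5+180,(x-400+.5)/6.667-.5+290])
for n,p,z in(("tailL bottom",(540,335),.005),("tailR bottom",(646,327),.005),("tailL top",(537,322),.033),("screen end L",(545,285),.033),("scrR",(630,275),.033)):
    q=atz(t,u(*p),z)-M;print(n,round(q@fb*1000,1),round(q@L*1000,1))
u=lambda x,y:np.array([(y+.5)/6.667-.5+240,(x+.5)/6.667-.5+320])
for n,p,z in(("plug",(300,222),.019),("front+y top",(302,160),.033),("plug",(300,222),.025),("front+y top",(302,160),.039)):
    q=atz(S,u(*p),z)-M;print(n,round(q@fb*1000,1),round(q@L*1000,1))
# earlier free pose reference: screen end offset from tail
```

```text
tailL bottom -37.4 21.6
tailR bottom -38.7 -18.3
tailL top -38.5 21.7
screen end L -24.9 17.3
scrR -24.6 -14.2
plug 43.8 12.2
front+y top 33.3 27.0
plug 47.4 6.2
front+y top 37.0 20.7
```

It's resting in the bay with the tail 38 mm out, square and centred. Next, push it with the closed fingertips.

Emit:
{"op": "servo_tool", "data": {"plan": [[255,[0,0,-0.4],[0,0,0]],[255,[0,0,-0.9],[0,0,0]],[255,[0.2,0,-1.28],[0,0,0]],[255,[0.5,0.03,-1.28],[0,0,0]],[255,[0.7,0.05,-1.28],[0,0,0]],[255,[0.8,0.06,-1.28],[0,0,0]],[255,[0.9,0.07,-1.28],[0,0,0]],[255,[1.0,0.08,-1.28],[0,0,0]],[255,[1.1,0.09,-1.28],[0,0,0]],[255,[1.2,0.1,-1.28],[0,0,0]],[255,[1.2,0.1,-1.28],[0,0,0]]]}}

```text
time: 11.68
eef_pos: [0.5949, -0.0104, 0.0336]
eef_rot: [0.952, 0.047, 0.301, -0.014]
force: [-0.3, -0.4, 1.1]
opening: 0.0
```

```bash
cat > look.py <<'E'
from h import *
import sys
S=viewer.capture("scene");t=viewer.capture("top")
a=cv2.resize(S["img"][215:305,290:380,::-1],(400,400),interpolation=cv2.INTER_CUBIC)
b=cv2.resize(t["img"][165:225,290:350,::-1],(400,400),interpolation=cv2.INTER_CUBIC);cv2.imwrite("pics/"+sys.argv[1],np.hstack([a,b]))
o=ctrl.get_obs();print(o["time"],o["eef_pos"],o["force"],o["opening"])
fb=np.array([np.cos(np.radians(5.3)),np.sin(np.radians(5.3)),0]);L=np.array([-fb[1],fb[0],0]);M=np.array([.6383,-.0076,0])
print("tool loc", (o["eef_pos"]-M)@fb,(o["eef_pos"]-M)@L)
E
python3 look.py c10.png
```

```text
11.7833 [ 0.594125   -0.01025437  0.03309227] [ 0.175522    0.8223644  -0.31976864] 0.00018607134671457746
tool loc -0.04423132089363179 0.0014374509522623112
```

View pics/c10.png

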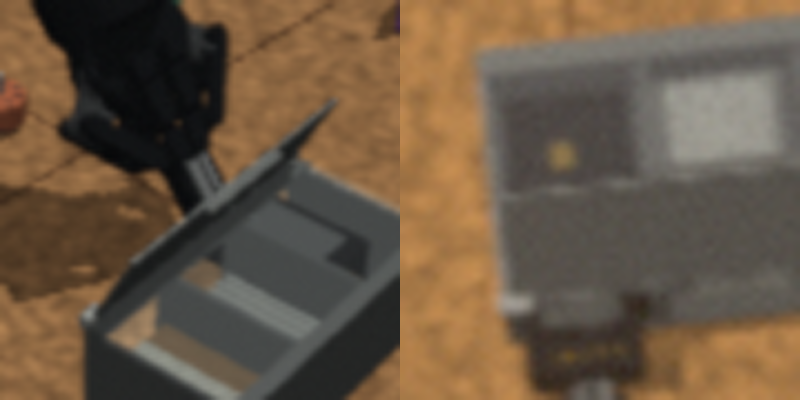

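Emit:
{"op": "servo_tool", "data": {"plan": [[255,[0.1,0.01,0],[0,0,0]],[255,[0.2,0.02,0],[0,0,0]],[255,[0.3,0.03,0],[0,0,0]],[255,[0.4,0.04,0],[0,0,0]],[255,[0.48,0.05,0],[0,0,0]],[255,[0.54,0.05,0],[0,0,0]],[255,[0.58,0.05,0],[0,0,0]],[255,[0.58,0.05,0],[0,0,0]],[255,[0.58,0.05,0],[0,0,0]]]}}

```text
time: 12.53
eef_pos: [0.6172, -0.0083, 0.0329]
eef_rot: [0.953, 0.047, 0.301, -0.015]
force: [-0.1, -0.1, -0.9]
opening: 0.0
```

```bash
python3 look.py c11.png
```

```text
12.6333 [ 0.61706938 -0.00828528  0.03286487] [ 0.03418166  0.26886779 -0.13468603] -0.00023717280793117374
tool loc -0.02120314766920921 0.0012787383413090686
```

View pics/c11.png

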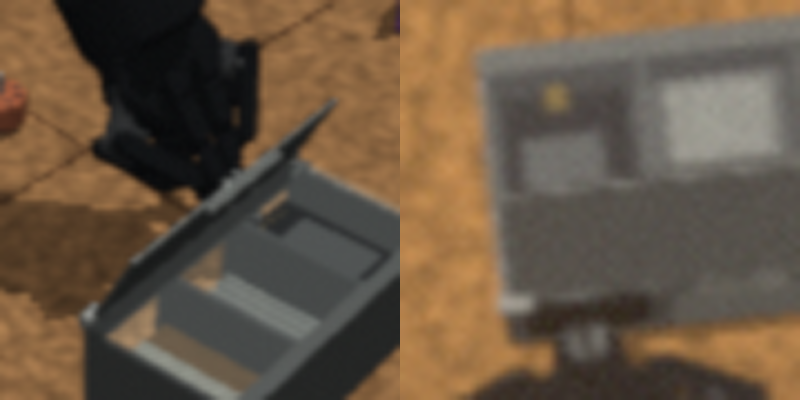

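Emit:
{"op": "servo_tool", "data": {"plan": [[255,[0.03,0,0],[0,0,0]],[255,[0.05,0,0],[0,0,0]],[255,[0.07,0.01,0],[0,0,0]],[255,[0.07,0.01,0],[0,0,0]],[255,[0.07,0.01,0],[0,0,0]]]}}

```text
time: 13.05
eef_pos: [0.62, -0.0078, 0.0329]
eef_rot: [0.953, 0.047, 0.301, -0.015]
force: [-0.5, -0.1, 0.6]
opening: -0.0003
```

Emit:
{"op": "servo_tool", "data": {"plan": [[255,[0.02,0,0],[0,0,0]],[255,[0.04,0,0],[0,0,0]],[255,[0.04,0,0],[0,0,0]],[255,[0.04,0,0],[0,0,0]]]}}

```text
time: 13.38
eef_pos: [0.6209, -0.0078, 0.0327]
eef_rot: [0.953, 0.047, 0.3, -0.015]
force: [-13.0, -0.9, 10.3]
opening: -0.0001
```

```bash
python3 look.py c12.png
```

```text
13.4833 [ 0.62096482 -0.00780525  0.03269934] [-12.42016981  -1.10547592   9.35347578] 0.00016068370382444716
tool loc -0.01728002293193857 0.0013968900103875962
```

View pics/c12.png

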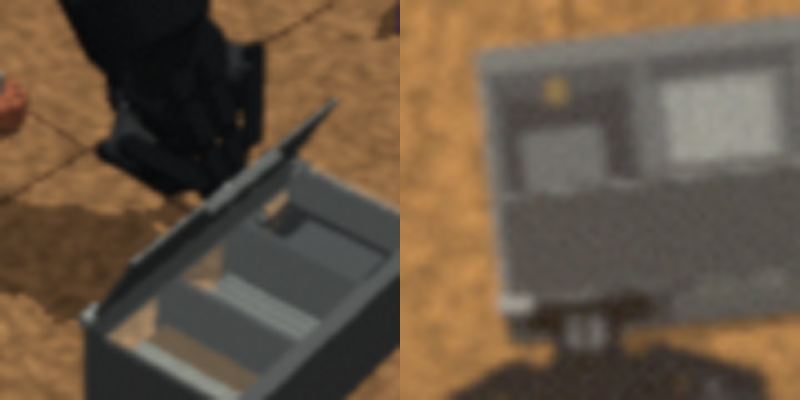

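Run:
```python
from h import *
S=viewer.capture("scene");t=viewer.capture("top")
b=np.array([.6922,-.0618,0]);Rb=Ro.from_euler("z",np.radians(5.35))
for ti in(95,92):
  P=b+Rb.apply([-.049+ti/1000,.059,.019]);r,c=proj(t,P);print("top crop plugtip for depth",ti,(c-290+.5)*6.667+400,(r-165+.5)*6.667)
im=t["img"][165:195,295:325,::-1];a=cv2.resize(im,(400,400),interpolation=cv2.INTER_CUBIC)
s=cv2.resize(S["img"][255:285,345:385,::-1],(400,300),interpolation=cv2.INTER_CUBIC);s=cv2.copyMakeBorder(s,0,100,0,0,cv2.BORDER_CONSTANT)
cv2.imwrite("pics/c13.png",np.hstack([a,s]))
```

```text
top crop plugtip for depth 95 559.6074433482121 82.98824371949733
top crop plugtip for depth 92 560.4378413953104 90.54005301805718
```

View pics/c13.png

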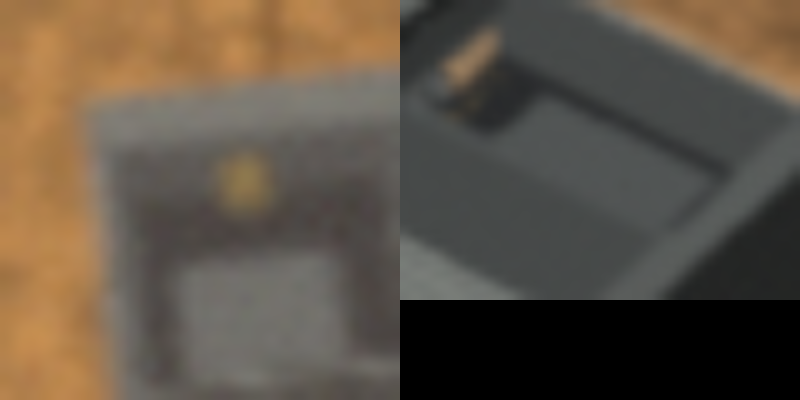

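The wall is felt (13 N after under 1 N while sliding), and the plug tip is at the back wall (top px row ~176, matching full depth). I'll give one small extra press, then retreat up.

Emit:
{"op": "servo_tool", "data": {"plan": [[255,[0.02,0,0],[0,0,0]],[255,[0.02,0,0],[0,0,0]],[255,[-0.3,-0.03,0],[0,0,0]],[255,[-0.9,-0.08,0],[0,0,0]],[255,[-1.5,-0.14,0.3],[0,0,0]],[255,[-1.9,-0.18,1.0],[0,0,0]],[255,[-2,-0.2,1.8],[-0.2,1.5,0]],[255,[-2,-0.2,2.7],[-0.4,3,0]],[255,[-2,-0.2,3.6],[-0.6,5,0]],[255,[-1.8,-0.2,4.4],[-0.6,6.6,0]],[255,[-1.5,-0.3,4.9],[-0.65,7,0]],[255,[-1.5,-0.3,4.9],[-0.65,7,0]],[255,[-1.5,-0.3,4.9],[-0.65,7,0]]]}}

```text
time: 14.67
eef_pos: [0.5646, -0.02, 0.2309]
eef_rot: [0.999, 0.048, -0.001, -0.001]
force: [0.3, 1.2, -0.9]
opening: -0.0001
```

```bash
python3 look.py c14.png
python3 - <<'E'
from h import *
R=tool(np.radians(5.3),0);b=np.array([.6922,-.0618,0]);Rb=Ro.from_euler("z",np.radians(5.35))
for n,x,z in(("over",.005,.215),("down",.005,.107),("swept",-.055,.107)):
    print(n,delta(b+Rb.apply([x,0,z]),R,g=0))
E
```

```text
14.7667 [ 0.56165944 -0.01963876  0.22749128] [-0.87082141  0.0039092  -1.02868269] 0.00010776582783751067
tool loc -0.07742492677127058 -0.004907958119896897
over ([3.388, -1.042, -0.312], [-0.036, -0.032, -0.053])
down ([3.388, -1.042, -3.012], [-0.036, -0.032, -0.053])
swept ([1.895, -1.182, -3.012], [-0.036, -0.032, -0.053])
```

View pics/c14.png

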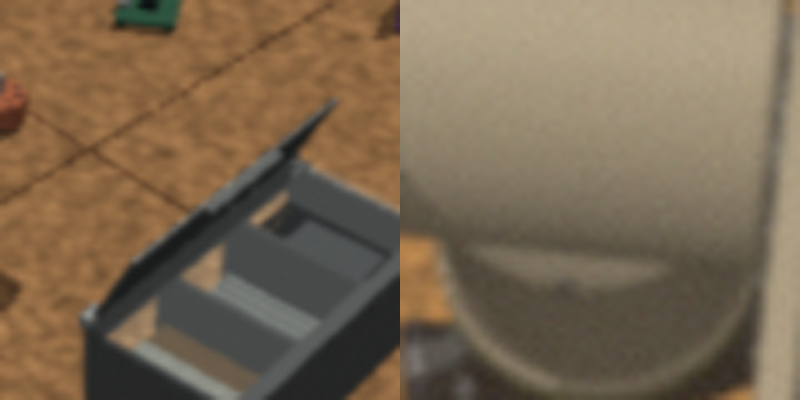

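The housing stays home inside the bay, and the flap is still leaning back. Going over the flap and down behind it.

Emit:
{"op": "servo_tool", "data": {"plan": [[255,[0.8,-0.3,-0.1],[0,0,0]],[255,[1.7,-0.6,-0.3],[0,0,0]],[255,[2.6,-0.9,-0.3],[0,0,0]],[255,[3.5,-1.04,-0.3],[0,0,0]],[255,[3.5,-1.04,-0.3],[0,0,0]],[255,[3.5,-1.04,-1.0],[0,0,0]],[255,[3.5,-1.04,-1.7],[0,0,0]],[255,[3.5,-1.04,-2.4],[0,0,0]],[255,[3.5,-1.04,-2.8],[0,0,0]],[255,[3.5,-1.04,-2.9],[0,0,0]],[255,[3.5,-1.04,-2.9],[0,0,0]]]}}

```text
time: 15.68
eef_pos: [0.6989, -0.0611, 0.1104]
eef_rot: [0.999, 0.048, -0.003, -0.002]
force: [0.4, -0.2, -0.1]
opening: -0.0003
```

```bash
python3 look.py c15.png
```

```text
15.7833 [ 0.7015885  -0.06155635  0.11436184] [0.03270581 0.19948378 0.81130518] 0.00017648291796140076
tool loc 0.058033941753604906 -0.05957166157332148
```

View pics/c15.png

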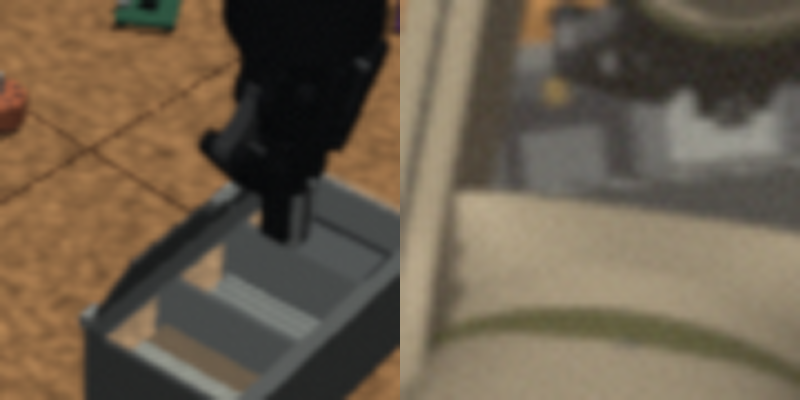

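Fingers are behind the flap. Sweeping towards the mouth.

Emit:
{"op": "servo_tool", "data": {"plan": [[255,[-0.2,-0.02,0],[0,0,0]],[255,[-0.4,-0.04,0],[0,0,0]],[255,[-0.55,-0.05,0],[0,0,0]],[255,[-0.7,-0.065,0],[0,0,0]],[255,[-0.85,-0.08,0],[0,0,0]],[255,[-1.0,-0.09,0],[0,0,0]],[255,[-1.15,-0.11,0],[0,0,0]],[255,[-1.3,-0.12,0],[0,0,0]],[255,[-1.45,-0.135,0],[0,0,0]],[255,[-1.6,-0.15,0],[0,0,0]],[255,[-1.75,-0.165,0],[0,0,0]],[255,[-1.75,-0.165,0],[0,0,0]],[255,[-1.75,-0.165,0],[0,0,0]],[255,[-1.75,-0.165,0],[0,0,0]]]}}

```text
time: 16.95
eef_pos: [0.6317, -0.0681, 0.113]
eef_rot: [0.999, 0.048, -0.001, -0.001]
force: [0.3, -0.5, -0.3]
opening: -0.0001
```

```bash
python3 look.py c16.png
```

```text
17.05 [ 0.63183255 -0.0680687   0.11296106] [ 0.07974145  0.22189443 -0.3241733 ] -1.1008121983701393e-05
tool loc -0.0120253270534034 -0.0596127741020939
```

View pics/c16.png

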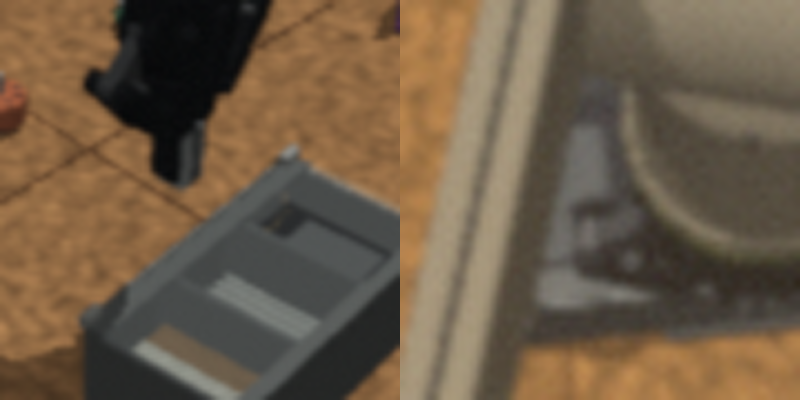

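The flap has dropped below the roof line. Lifting up and back to the start side to check from above.

Emit:
{"op": "servo_tool", "data": {"plan": [[255,[0,0,0.7],[0,0,0]],[255,[0,0,1.5],[0,0,0]],[255,[0,0,2.4],[0,0,0]],[255,[-0.5,-0.9,3],[0,0,0]],[255,[-1,-1.8,3.4],[0,0,0]],[255,[-1.5,-2.7,3.4],[0,0,0]],[255,[-2,-3.6,3.4],[0,0,0]],[255,[-2.5,-4.5,3.4],[0,0,0]],[255,[-3,-5.4,3.4],[0,0,0]],[255,[-3.5,-6.3,3.4],[0,0,0]],[255,[-4,-7.2,3.4],[0,0,0]],[255,[-4.5,-8,3.4],[0,0,0]],[255,[-4.5,-8,3.4],[0,0,0]],[255,[-4.5,-8,3.4],[0,0,0]]]}}

```text
time: 18.22
eef_pos: [0.4502, -0.3902, 0.2488]
eef_rot: [0.999, 0.046, -0.001, -0.001]
force: [1.3, -0.3, 0.0]
opening: 0.0006
```

```bash
python3 look.py c17.png
python3 - <<'E'
from h import *
S=viewer.capture("scene");t=viewer.capture("top");save(t,"top17.png");save(S,"scene17.png")
b=np.array([.6922,-.0618,0]);Rb=Ro.from_euler("z",np.radians(5.35))
for n,c in(("top",t),("scene",S)):
  for a in(0,.3): print(n,a,"edge pred",np.round(proj(c,b+Rb.apply([-.049-.057*np.sin(a),0,.061-.057*np.cos(a)])),1))
  print([(np.round(x["position"],1),round(x["conf"],2)) for x in viewer.landmark_of(n,"flap_edge")])
E
```

```text
18.3167 [ 0.45187682 -0.38778519  0.24882474] [ 1.28121994 -0.29703425 -0.03749643] -0.0003675319490958249
tool loc -0.2207440902008667 -0.36133976170017645
top 0 edge pred [212.2 340.9]
top 0.3 edge pred [218.4 341.6]
[(array([212.7, 341.8]), 0.75)]
scene 0 edge pred [284.9 331.7]
scene 0.3 edge pred [281.  326.1]
[(array([221. , 388.5]), 0.7)]
```

View pics/c17.png

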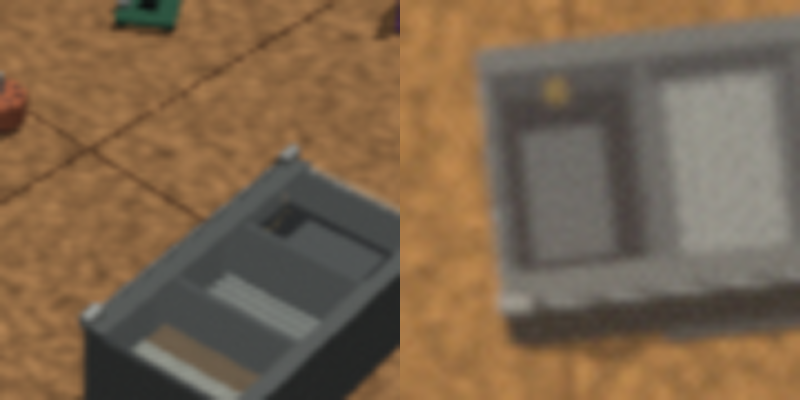

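View pics/top17.png

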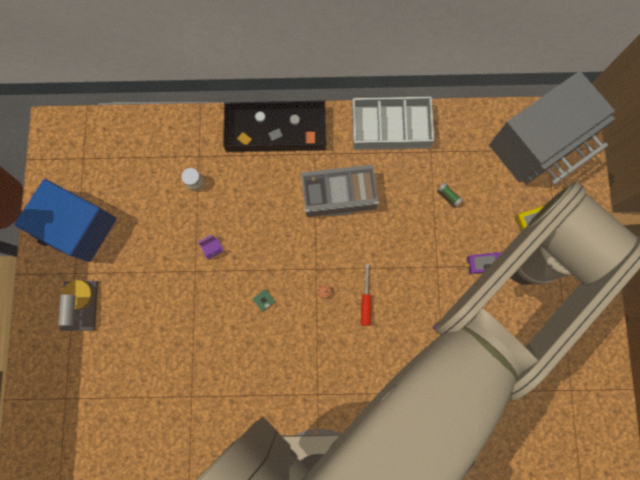

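View pics/scene17.png

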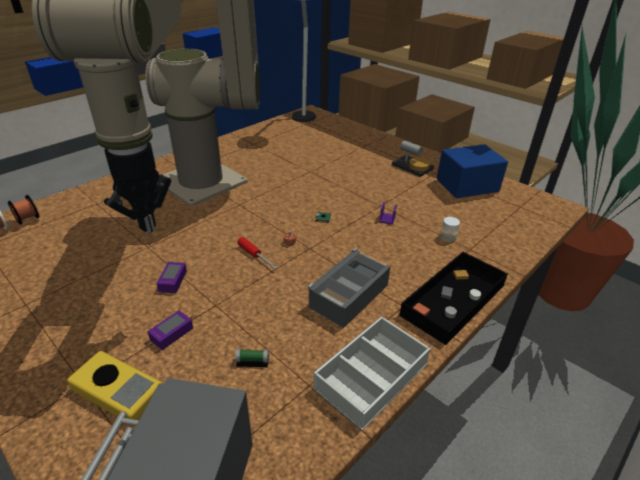

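Run:
```python
from h import *
t=viewer.capture("top")
b=np.array([.6922,-.0618,0]);Rb=Ro.from_euler("z",np.radians(5.35))
im=cv2.resize(t["img"][160:225,295:385,::-1],(792,572),interpolation=cv2.INTER_CUBIC)
cv2.imwrite("pics/c18.png",im)
for y in(85,0,-85):
  for x,z in((-49,4),(-52,4),(-49,0)):
    r,c=proj(t,b+Rb.apply([x/1e3,y/1e3,z/1e3]));print(y,x,z,"crop",round((c-295+.5)*8.8),round((r-160+.5)*8.8))
```

```text
85 -49 4 crop 113 496
85 -52 4 crop 114 506
85 -49 0 crop 114 499
0 -49 4 crop 408 463
0 -52 4 crop 409 473
0 -49 0 crop 408 467
-85 -49 4 crop 702 431
-85 -52 4 crop 704 441
-85 -49 0 crop 701 434
```

View pics/c18.png

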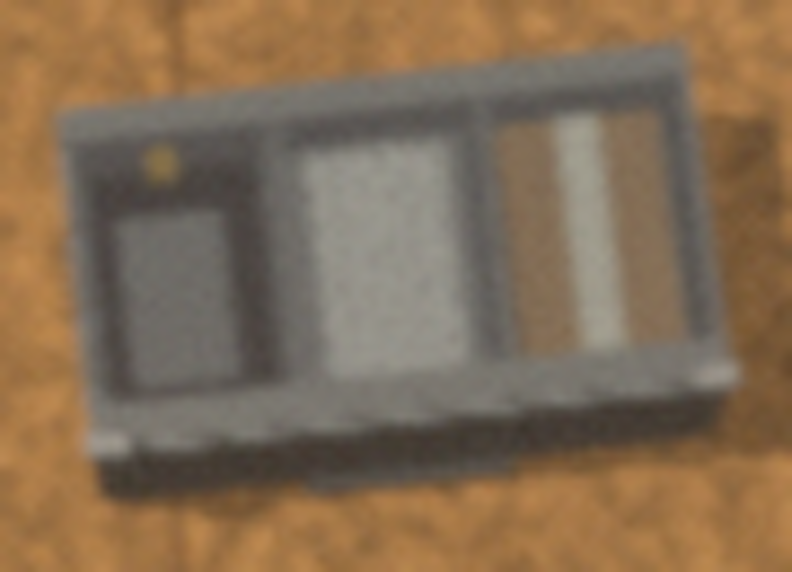

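The flap edge lies along the predicted closed line (crop (113,496) to (702,431)), with its small centre lip showing at about (410,475). The housing is at the back wall, with the plug at (160,163). Handing in.

```bash
python3 -c "
from cell import ctrl
print(ctrl.sign_off(), ctrl.get_obs()['time'])"
```

```text
the job is handed in; nothing more can be done
the job is handed in; nothing more can be done
```

The black receiver housing is fully home in the padded bay (the +y one) and the flap hangs shut. I handed the job in at about 18.5 s of the 62 s allowed.

- **What I did:** I gripped the housing by its tail with the tool tilted 35°, slid it partway in plug first, and released it. I then pushed it in with closed fingertips until the back wall resisted. Last, I tipped the flap over from behind and moved the arm clear.
- **Housing home:** Sliding took under 1 N, then about 13 N at the wall. In the top view the plug tip sits at the back wall, and it was still there in the last picture.
- **Flap shut:** In the top view the flap edge was found at row 212.7, against 212.2 predicted for shut.
- **Other parts:** The finned block, the carton and the desk items I could see look unmoved. I compared them by eye only.
- **Disagreements:** The flap-edge network's scene-camera hit landed on the camera mount, so I disregarded it. The two cameras differed by about 3 mm on the bin's sideways position, so I lined the housing up with the bay by direct comparison in the top view.

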